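# Click the amber filter to the pointer

## Task

With a fingertip against the ribs on its edge, gently click the photometer's filter wheel clockwise (seen from above) until the amber-orange filter rests one click short of the red pointer; let it rest there for a moment, then give it the last single click so that the amber filter rests exactly at the pointer. Never run past the pointer or turn the wheel back the long way round, leave the things standing around where they are, and lift nothing.

Things in the scene. Friction and masses are not known exactly. Their poses are not given: they have to be found in the camera images.
- photometer: White bench instrument, blue cheeks, fixed, 260 (x) x 440 (y) mm, flat deck 85 mm above the table. Origin: centre of its underside on the table; at yaw 0 its x points away from the robot; yaw varies by 0.3 rad. Left on the deck (y 65 to 205, x -15 to 117 mm) stands a meter housing 58 mm high; the filter wheel lies flat on the right of the deck.
- wheel_hub (a point): Point on the wheel's upright axis level with its top face, 125 mm above the table; axes as the photometer's. Dark grey wheel: disc of 46 mm radius, 18 mm thick, 22 mm clear of the deck; 8 radial ribs, 8 mm wide, as thick as the disc, reach out to 66 mm radius midway between the filters. At rest the ribs stand pi/8, 3pi/8, 5pi/8, 7pi/8 either side of the pointer's direction.
- pointer (a point): Inner tip of the red pointer, a block 12 mm wide on the deck, as high as the wheel; 74 mm from the wheel's axis on the instrument's +x side.
- filter_wheel (a joint): Wheel angle, rad, growing clockwise seen from above; 0 = amber filter at the red pointer. It rests in clicks pi/4 apart (8 a turn) and starts 2, 3 or 4 clicks before 0 (rarely caught half way between two clicks: the first push frees it). A click takes about 2 to 5 N at a rib: past half way it snaps on by itself and settles within 0.5 s, short of half way it springs back. It does not run on.
- amber (a point): Centre of the amber-orange filter, a round window 18 mm wide on the top face, 32 mm from the wheel's axis. Turns with the wheel. The seven other filters are blue, green, teal, violet, white and greys.
- pot: Bystander: loose black round pot, 52 mm wide, 34 mm high, on the photometer's deck; origin at the centre of its underside. Not to be moved.
- ring_weight: Bystander: loose steel ring, 40 mm wide, 12 mm high, on the photometer's deck; origin at the centre of its underside. Not to be moved.
- bottle: Bystander: loose amber jar, 48 mm wide, 90 mm high, standing on the table; origin at the centre of its underside. Not to be moved.
- handmeter: Bystander: loose dark grey hand-held meter, 150 x 68 x 30 mm, lying on the table; origin at the centre of its underside. Not to be moved.

How it is judged:
By the outcome, as a careful person would: the job done as asked, in the order asked, and still so for the second after the job is handed in, with the robot touching nothing.
It also fails if it takes over 61 s, if anything falls off the work surface, if the arm or the gripper's body presses on something with over 40 N, if the wrist force passes 120 N, or if a joint passes its speed limit or range.

## Robot

A 6-joint arm with a two-finger parallel gripper is mounted at the origin on the work surface. World frame = base frame: x ahead of the robot, y to its left, z up, the work surface at z = 0. Lengths are in m, angles in degrees, forces in N, time in s.
With the tool pointing down it reaches from about 0.25 to 0.725 m from the base axis. Payload 9.7 kg.
Tool frame: the origin (TCP) lies at the very end of the fingers, on their centre line; the grasp point (between the pads) lies 19 mm behind it; z points along the fingers, y is the direction in which the jaws open and shut (so a half turn about z gives the same grasp; the last joint's range is limited). The gripper opens to 85 mm and grips with 20 to 120 N. Pads are 22 mm wide; open, the fingers measure 114 mm over their backs; the gripper's body (76 mm by 85 mm) begins 54 mm behind the grasp point. The pads swing forward as they close: fully open they stand 13 mm farther back than shut.
Start: joints at [-68.297, 4.979, 10.078, 95.1, 0, 90], TCP at [0.203, -0.511, 0.231] pointing down, gripper open.
Joint ranges: [-179.16, 179.16], [-48.56, 103.87], [-65.8, 70.77], [-126.05, 130.52], [-82.76, 87.17], [-180, 180]. Speed limits (degrees/s): [127.2, 127.2, 147.25, 180, 180, 180].

## Interface

Orientations are given as [roll, pitch, yaw] about the fixed x, y, z axes, in that order (R = Rz(yaw) Ry(pitch) Rx(roll)).
In Python, from workcell import bot, camera, ticket gives the robot as it stands.
- The arm moves only by the shell command python3 -m jog 'ROWS' [FORCE]. ROWS is a JSON object of lists of equal length, an entry for each row: "turn": the turn, a rotation vector about the world's x, y, z each as a share of 8 degrees, from -1 to 1, a list of three; "delta_pos": the shift along the world's x, y, z each as a share of 50 mm, from -1 to 1, a list of three; "hand": the opening, from -1 (shut) to 1 (fully open). A call has exactly 10 rows; each row shifts and turns the commanded pose from where the row before left it; what a row does not reach is not made up. A row lasts 1/10 s, in which the tool goes at most 50 mm and 8.59 degrees, less where a joint would pass 70% of its speed; a pose out of reach is approached as far as the arm can. A call with a number of a shift or a turn outside -1 to 1 is refused whole. A call with a gripper value outside its range is refused whole. The fingers move at their own pace and stop on an object; FORCE is the grip in N (left out, the last holds). Time passes only in rows, so rows that do not move let the fingers close, or fill a call up. It gives the time, the measured TCP pose, the force and the opening at its end, in the units of the state.
- bot.get_obs(): the state, without advancing time (a new reading comes with each control period).
- camera(name): name is "side" or "top" or "wrist"; returns a dict with "frame" (420x560x3 uint8, red, green, blue), "range_z" (420x560 float32, m along the optical axis (not along the pixel's ray), 0 where there is no reading), "fx", "fy", "cx", "cy" (pixels), "k1" (the pictures are not rectified: a ray, as slopes to the right and down, at radius r is drawn at 1 + k1 r^2 times it, then the intrinsics apply), "extrinsics" (4x4, takes a point from world to camera coordinates); the wrist camera has in their place "mount" (4x4, takes a point from camera to tool coordinates, whose origin is the TCP and whose axes are the flange's). Camera axes: x right, y up, looking along -z (the intrinsics and any distortion apply to the point x, -y, -z); pixel columns grow to the right and rows downward; lengths in m; the calibration is good to about 2 mm. A picture is of the moment at which its call begins: read the wrist's pose just before it.
- ticket.job_done(): hands the job in, once; it reports no verdict.
The state is a dict: "time": time; "q": joint angles; "qd": joint speeds; "joint_efforts": joint torques, N m; "ee_pos": TCP position; "tcp_rot": TCP orientation; "wrist_force": force on the tool from outside, world axes, zero at the start; "torque": the same for the moment, N m; "opening": finger opening in m.
Only numpy, scipy, OpenCV 4.12 (cv2) and the standard library are available. Lean on these libraries where they do the work, as an engineer would, in place of code of your own. Each camera call takes 0.05 s, during which the arm holds its last target.

## Working session

There is one attempt and no reset: what is moved stays moved. The work goes in short steps, Python scripts to look and compute and a shell command to move; the robot and the scene stay as the last step left them, time stands still between calls to the robot, and variables do not carry over. Pictures are saved under pics/ and viewed, and the job is handed in when it is done.

```bash
ls; mkdir -p pics
python3 - <<'E'
from workcell import bot, camera
import cv2
o=bot.get_obs(); print({k:o[k] for k in ("time","q","ee_pos","tcp_rot","wrist_force","opening")})
for n in ("top","side"):
    c=camera(n); cv2.imwrite(f"pics/{n}0.png",c["frame"][:,:,::-1])
    print(n,c["fx"],c["cx"],c["cy"],c["k1"],c["extrinsics"])
E
```

```text
pics
{'time': 0.0, 'q': array([-6.82964246e+01,  5.01175694e+00,  1.00340361e+01,  9.50995738e+01,
       -2.18126286e-03,  8.99999552e+01]), 'ee_pos': array([ 0.203297  , -0.51079937,  0.23057303]), 'tcp_rot': array([-1.79922705e+02,  2.18120042e-03,  2.17036232e+01]), 'wrist_force': array([-0.39738872,  0.84433533,  0.01540473]), 'opening': 0.08530340712116372}
top 389.6783298162887 276.6270697490231 212.29713129678083 -0.07520859431662455 [[ 0.01421805 -0.99984844 -0.01004749  0.08351612]
 [ 0.99237791  0.01288025  0.12255683 -0.57453051]
 [-0.12240884 -0.01171342  0.99241064 -1.02753209]
 [ 0.          0.          0.          1.        ]]
side 398.54612335880705 276.882179981877 206.34880053503562 0.010040985537946944 [[-0.85775998 -0.51338588  0.02612966  0.54428452]
 [ 0.3005638  -0.45964478  0.83569616 -0.23366947]
 [-0.41702424  0.72468035  0.54857011 -1.06504113]
 [ 0.          0.          0.          1.        ]]
```

View pics/top0.png

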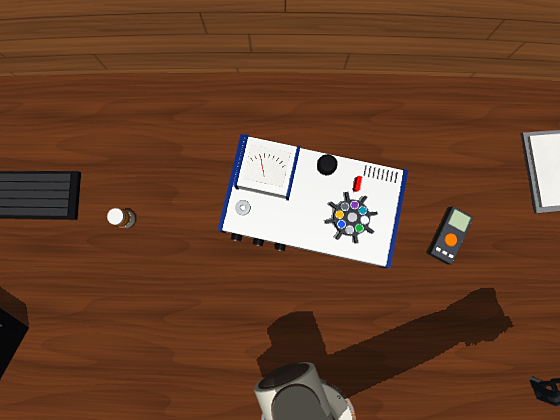

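View pics/side0.png

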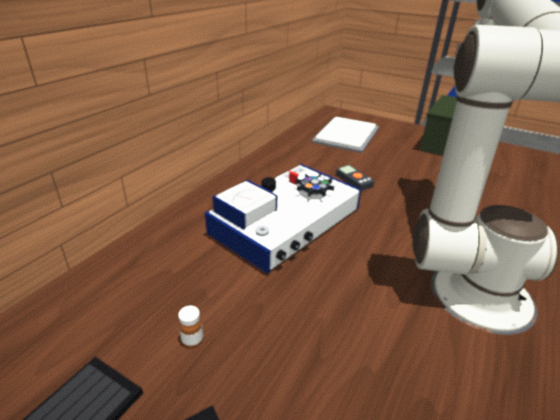

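```bash
cat > h.py <<'E'
import numpy as np, cv2
def ray(c,u,v,undist=True):
    K=np.array([[c["fx"],0,c["cx"]],[0,c["fy"],c["cy"]],[0,0,1]]);d=np.array([c["k1"],0,0,0.])
    p=cv2.undistortPoints(np.array([[[u,v]]],float),K,d)[0,0]
    return np.array([p[0],-p[1],-1.])
def atz(c,u,v,z,E=None):
    E=np.linalg.inv(c["extrinsics"]) if E is None else E
    r=E[:3,:3]@ray(c,u,v); o=E[:3,3]
    return o+r*(z-o[2])/r[2]
def proj(c,P,X=None):
    X=c["extrinsics"] if X is None else X
    P=np.atleast_2d(P); Q=P@X[:3,:3].T+X[:3,3]
    s=np.c_[Q[:,0]/-Q[:,2],-Q[:,1]/-Q[:,2]]; r2=(s**2).sum(1,keepdims=True); s=s*(1+c["k1"]*r2)
    return s*[c["fx"],c["fy"]]+[c["cx"],c["cy"]]
E
python3 - <<'E'
from workcell import camera
import cv2
c=camera("top"); f=c["frame"][120:280,210:420,::-1]
cv2.imwrite("pics/topc.png",cv2.resize(f[:, :],None,fx=3.7,fy=3.7,interpolation=cv2.INTER_CUBIC))
f=c["frame"][165:250,310:395,::-1]
cv2.imwrite("pics/topw.png",cv2.resize(f,None,fx=7,fy=7,interpolation=cv2.INTER_CUBIC))
E
```

```text
(no output)
```

View pics/topc.png

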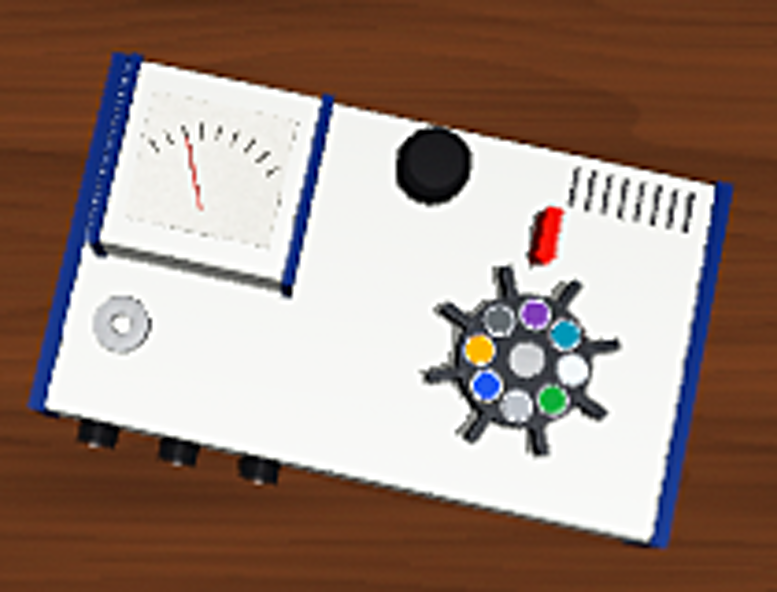

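View pics/topw.png

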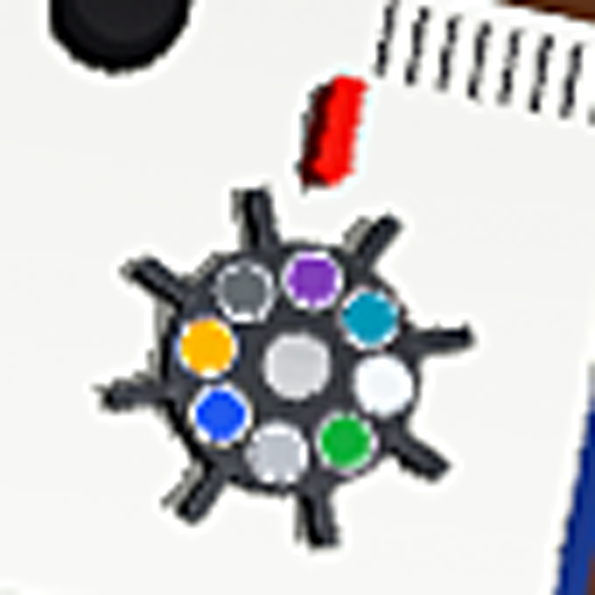

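Run:
```python
from workcell import camera
from h import *
c=camera("top")
g=lambda u,v,z:atz(c,310+(u+.5)/7-.5,165+(v+.5)/7-.5,z)
hub=g(297,366,.125);print("hub",hub)
for n,u,v in (("amber",208,347),("violet",312,279),("green",345,442),("teal",370,318),("blue",220,414),("white",383,385),("dg",244,290),("lg",277,455),("ptr",328,184),("ribs TL",252,190),("rib2",392,222),("rib R",470,336),("rib BR",442,468),("rib B",322,545),("rib BL",185,515),("rib L",102,400),("rib UL",130,265)):
    p=g(u,v,.125); d=(p-hub)[:2]; print(n,p.round(4),np.hypot(*d).round(4),np.degrees(np.arctan2(d[1],d[0])).round(1))
for n,u,v,z in (("pot",118,10,.119),):
    print(n,g(u,v,z))
h=lambda u,v,z:atz(c,210+(u+.5)/3.7-.5,120+(v+.5)/3.7-.5,z)
print("pot",h(433,165,.119)); print("corners deck L-bottom,R-bottom,R-top",h(45,408,.085),h(660,545,.085),h(725,185,.085))
z=c["range_z"]; 
for (u,v) in ((int(310+297/7),int(165+366/7)),(int(310+470/7)+3,int(165+366/7))):
    r=ray(c,u,v)*z[v,u]; E=np.linalg.inv(c["extrinsics"]); print(E[:3,:3]@r+E[:3,3])
```

```text
hub [ 0.55330725 -0.09805488  0.125     ]
amber [ 0.5597 -0.0663  0.125 ] 0.0324 78.6
violet [ 0.5847 -0.1037  0.125 ] 0.0319 -10.3
green [ 0.5263 -0.115   0.125 ] 0.0318 -147.9
teal [ 0.5709 -0.1244  0.125 ] 0.0317 -56.3
blue [ 0.5358 -0.0704  0.125 ] 0.0327 122.4
white [ 0.5469 -0.1288  0.125 ] 0.0314 -101.8
dg [ 0.5804 -0.0793  0.125 ] 0.033 34.7
lg [ 0.5214 -0.0906  0.125 ] 0.0328 166.9
ptr [ 0.6193 -0.1099  0.125 ] 0.0671 -10.2
ribs TL [ 0.6168 -0.0825  0.125 ] 0.0653 13.8
rib2 [ 0.6058 -0.1329  0.125 ] 0.063 -33.5
rib R [ 0.5649 -0.1603  0.125 ] 0.0633 -79.5
rib BR [ 0.5175 -0.1495  0.125 ] 0.0627 -124.8
rib B [ 0.4896 -0.1064  0.125 ] 0.0642 -172.5
rib BL [ 0.4997 -0.0578  0.125 ] 0.067 143.1
rib L [ 0.5402 -0.0284  0.125 ] 0.0709 100.6
rib UL [ 0.5889 -0.0385  0.125 ] 0.0694 59.1
pot [ 0.68382774 -0.03512721  0.119     ]
pot [ 0.68847246 -0.03574216  0.119     ]
corners deck L-bottom,R-bottom,R-top [0.51938901 0.23235509 0.085     ] [ 0.42955631 -0.19744487  0.085     ] [ 0.68573903 -0.24974115  0.085     ]
[ 0.55261349 -0.09751186  0.12794699]
[ 0.55844559 -0.17870235  0.08479756]
```

```bash
python3 -m jog '{"delta_pos":[[0.5,0.66,0],[0.5,0.66,0],[0.5,0.66,0],[0.5,0.66,0],[0.5,0.66,0],[0.5,0.66,0],[0.5,0.66,0],[0.5,0.66,0],[0.5,0.66,0],[0.5,0.66,0]],"turn":[[0,0,0.85],[0,0,0.85],[0,0,0.85],[0,0,0.85],[0,0,0.85],[0,0,0.85],[0,0,0.85],[0,0,0.85],[0,0,0.85],[0,0,0.85]],"hand":[-1,-1,-1,-1,-1,-1,-1,-1,-1,-1]}' 20
```

```text
time: 1.2
ee_pos: [0.4541, -0.1795, 0.2313]
tcp_rot: [180.0, 0.0, 90.0]
wrist_force: [0.8, -1.3, -0.3]
opening: 0.0
```

```bash
python3 -m jog '{"delta_pos":[[0.1,0.15,-0.2],[0.1,0.15,-0.2],[0.1,0.15,-0.2],[0.1,0.15,-0.2],[0.1,0.15,-0.2],[0.1,0.15,-0.2],[0,0,0],[0,0,0],[0,0,0],[0,0,0]],"turn":[[0,0,0],[0,0,0],[0,0,0],[0,0,0],[0,0,0],[0,0,0],[0,0,0],[0,0,0],[0,0,0],[0,0,0]],"hand":[-1,-1,-1,-1,-1,-1,-1,-1,-1,-1]}'
python3 - <<'E'
from workcell import bot,camera
from h import *
from scipy.spatial.transform import Rotation as R
o=bot.get_obs(); c=camera("wrist"); print(c["mount"])
cv2.imwrite("pics/w1.png",c["frame"][:,:,::-1])
t=camera("top"); cv2.imwrite("pics/t1.png",cv2.resize(t["frame"][150:270,300:420,::-1],None,fx=5,fy=5,interpolation=cv2.INTER_CUBIC))
T=np.eye(4);T[:3,:3]=R.from_euler("xyz",o["tcp_rot"],degrees=True).as_matrix();T[:3,3]=o["ee_pos"]
np.savez("w1.npz",E=T@c["mount"],k1=c["k1"],fx=c["fx"],fy=c["fy"],cx=c["cx"],cy=c["cy"],rz=c["range_z"])
E
```

```text
time: 2.2
ee_pos: [0.4835, -0.1363, 0.1718]
tcp_rot: [180.0, 0.0, 89.7]
wrist_force: [0.3, 0.4, 1.0]
opening: 0.0003
[[ 9.65226089e-04  9.60823393e-01  2.77159658e-01  7.07015498e-02]
 [ 9.99998939e-01 -1.22973710e-03  7.80543276e-04 -9.86078291e-04]
 [ 1.09079775e-03  2.77158610e-01 -9.60823561e-01 -1.43242842e-01]
 [ 0.00000000e+00  0.00000000e+00  0.00000000e+00  1.00000000e+00]]
```

View pics/w1.png

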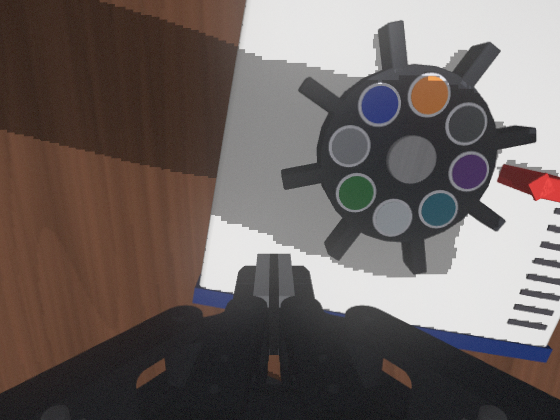

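View pics/t1.png

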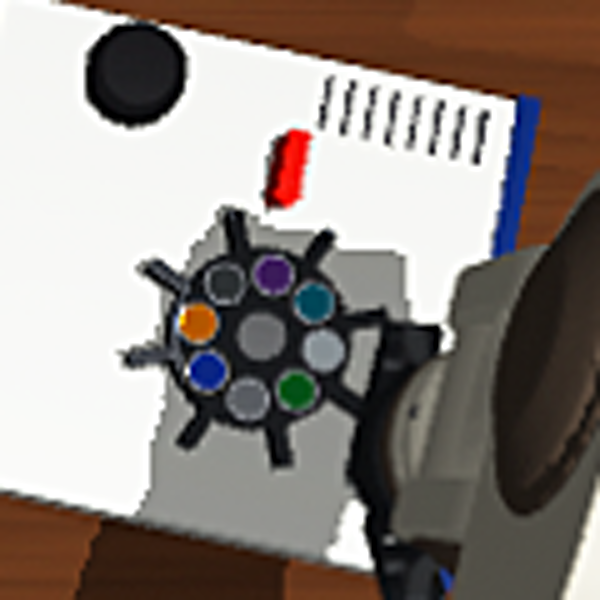

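```bash
python3 - <<'E'
from h import *
c=dict(np.load("w1.npz")); E=c["E"]; X=np.linalg.inv(E)
print(c["fx"],"hub",atz(c,412,160,.125,E),"amber",atz(c,429,95,.125,E),"violet",atz(c,470,171,.125,E),"rib tip",atz(c,285,178,.125,E),atz(c,333,250,.125,E),"ptr",atz(c,500,176,.125,E))
t=np.array([.4835,-.1363,.1718])
print("tcp px",proj(c,[t,t+[.0145,.011,0],t+[-.0145,.011,0]],X))
for p in ((257,256),(292,256),(240,270),(310,270)):print(p,atz(c,*p,.1718,E), c["rz"][p[1]+4,p[0]])
E
python3 - <<'E'
import cv2
f=cv2.imread("pics/w1.png")[220:330,200:350]
cv2.imwrite("pics/w1c.png",cv2.resize(f,None,fx=5,fy=5,interpolation=cv2.INTER_CUBIC))
E
```

```text
374.79656977024075 hub [ 0.55359514 -0.09600338  0.125     ] amber [ 0.55906678 -0.06388466  0.125     ] violet [ 0.58465375 -0.10175612  0.125     ] rib tip [ 0.48851709 -0.10518632  0.125     ] [ 0.5149352  -0.14539707  0.125     ] ptr [ 0.60109108 -0.10441244  0.125     ]
tcp px [[276.01969995 273.5774744 ]
 [311.16561482 249.1184227 ]
 [240.73724133 249.41717928]]
(257, 256) [ 0.47564817 -0.12826246  0.1718    ] 0.14422004
(292, 256) [ 0.49013626 -0.12832811  0.1718    ] 0.24912402
(240, 270) [ 0.4684142  -0.13459266  0.1718    ] 0.14123127
(310, 270) [ 0.49774082 -0.13472601  0.1718    ] 0.2519789
```

View pics/w1c.png

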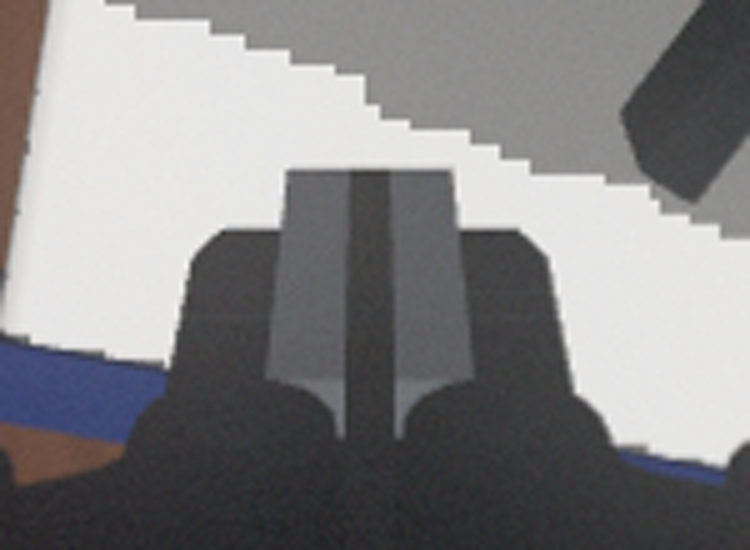

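```bash
python3 -m jog '{"delta_pos":[[0.08,0,-0.15],[0,0,-0.15],[0,0,-0.15],[0,0,-0.15],[0,0,-0.15],[0,0,-0.15],[0,0,-0.15],[0,0,-0.12],[0,0,0],[0,0,0]],"turn":[[0,0,0],[0,0,0],[0,0,0],[0,0,0],[0,0,0],[0,0,0],[0,0,0],[0,0,0],[0,0,0],[0,0,0]],"hand":[-1,-1,-1,-1,-1,-1,-1,-1,-1,-1]}'
python3 - <<'E'
from workcell import bot,camera
import cv2
c=camera("wrist")
cv2.imwrite("pics/w2.png",c["frame"][:,:,::-1])
E
```

```text
time: 3.3
ee_pos: [0.4874, -0.136, 0.1129]
tcp_rot: [180.0, 0.0, 89.7]
wrist_force: [-0.9, -0.0, 1.5]
opening: 0.0004
```

View pics/w2.png

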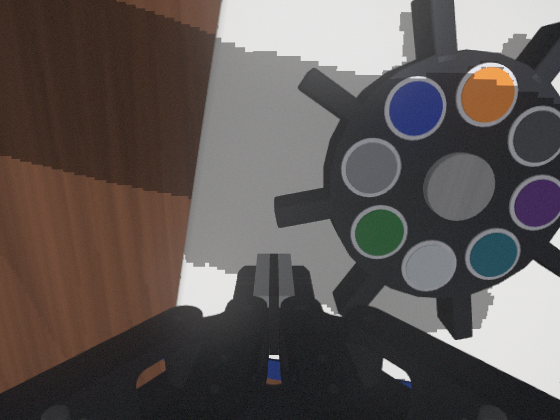

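```bash
python3 -m jog '{"delta_pos":[[0,0.11,0],[0,0.11,0],[0,0.11,0],[0,0.11,0],[0,0.11,0],[0,0.11,0],[0,0.11,0],[0,0.11,0],[0,0.11,0],[0,0,0]],"turn":[[0,0,0],[0,0,0],[0,0,0],[0,0,0],[0,0,0],[0,0,0],[0,0,0],[0,0,0],[0,0,0],[0,0,0]],"hand":[-1,-1,-1,-1,-1,-1,-1,-1,-1,-1]}'
python3 - <<'E'
from workcell import bot,camera
import cv2
c=camera("wrist")
cv2.imwrite("pics/w3.png",c["frame"][:,:,::-1])
E
```

```text
time: 4.35
ee_pos: [0.4875, -0.0856, 0.1129]
tcp_rot: [180.0, -0.0, 89.8]
wrist_force: [-0.4, 1.3, -0.8]
opening: 0.0002
```

View pics/w3.png

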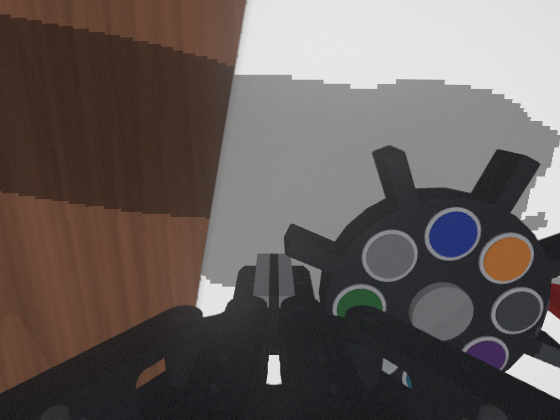

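```bash
python3 -m jog '{"delta_pos":[[-0.2,0,0],[-0.2,0,0],[-0.2,0,0],[-0.2,0,0],[0,0,0],[0,-0.25,0],[0,-0.25,0],[0,-0.25,0],[0,-0.25,0],[0,0,0]],"turn":[[0,0,0],[0,0,0],[0,0,0],[0,0,0],[0,0,0],[0,0,0],[0,0,0],[0,0,0],[0,0,0],[0,0,0]],"hand":[-1,-1,-1,-1,-1,-1,-1,-1,-1,-1]}'
python3 - <<'E'
from workcell import bot,camera
import cv2
c=camera("wrist")
cv2.imwrite("pics/w4.png",c["frame"][:,:,::-1])
t=camera("top"); cv2.imwrite("pics/t4.png",cv2.resize(t["frame"][150:270,300:420,::-1],None,fx=5,fy=5,interpolation=cv2.INTER_CUBIC))
E
```

```text
time: 5.4
ee_pos: [0.4474, -0.1383, 0.1125]
tcp_rot: [-180.0, 0.0, 89.6]
wrist_force: [-0.6, 0.4, -0.1]
opening: -0.0001
```

View pics/w4.png

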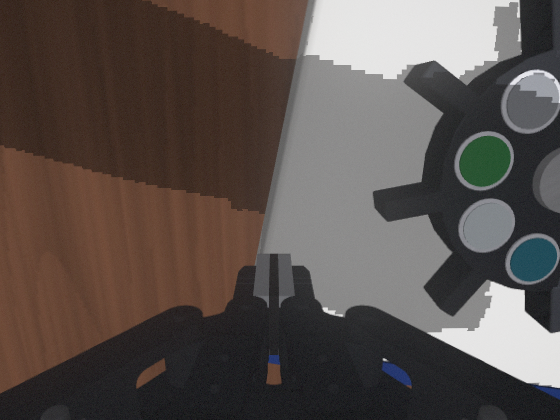

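View pics/t4.png

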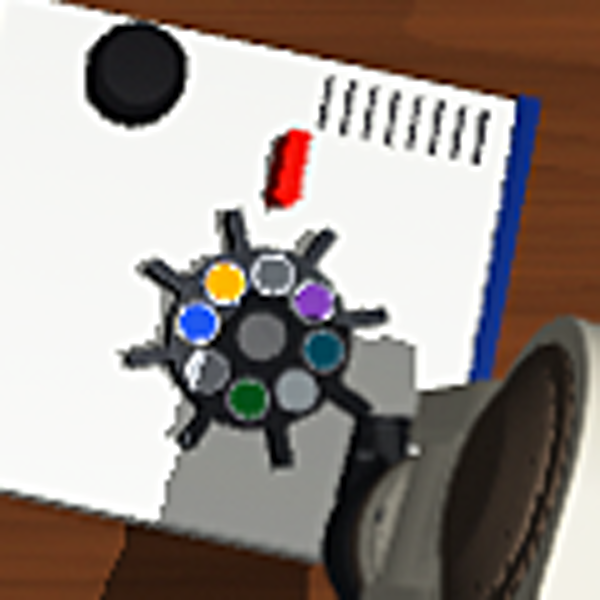

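Amber at (225,283) in the top crop, dark grey at the pointer (272,273): exactly one click short. I'll let it rest, then move in and give the last click.

```bash
python3 -m jog '{"delta_pos":[[0,0,0],[0,0,0],[0,0,0],[0,0,0],[0,0,0],[0,0,0],[0,0,0],[0,0,0],[0,0,0],[0,0,0]],"turn":[[0,0,0],[0,0,0],[0,0,0],[0,0,0],[0,0,0],[0,0,0],[0,0,0],[0,0,0],[0,0,0],[0,0,0]],"hand":[-1,-1,-1,-1,-1,-1,-1,-1,-1,-1]}'
python3 -m jog '{"delta_pos":[[0,0,0],[0,0,0],[0,0,0],[0.2,0.01,0],[0.2,0.01,0],[0.2,0.01,0],[0.2,0.01,0],[0,0,0],[0,0,0],[0,0,0]],"turn":[[0,0,0],[0,0,0],[0,0,0],[0,0,0],[0,0,0],[0,0,0],[0,0,0],[0,0,0],[0,0,0],[0,0,0]],"hand":[-1,-1,-1,-1,-1,-1,-1,-1,-1,-1]}'
```

```text
time: 6.5
ee_pos: [0.4474, -0.1365, 0.1128]
tcp_rot: [-180.0, -0.0, 89.7]
wrist_force: [-0.2, -0.0, -0.5]
opening: 0.0004
time: 7.5
ee_pos: [0.4872, -0.1345, 0.1127]
tcp_rot: [-180.0, -0.0, 89.7]
wrist_force: [-0.1, -0.5, 0.1]
opening: -0.0
```

```bash
python3 -m jog '{"delta_pos":[[0,0.11,0],[0,0.11,0],[0,0.11,0],[0,0.11,0],[0,0.11,0],[0,0.11,0],[0,0.11,0],[0,0.11,0],[0,0.09,0],[0,0,0]],"turn":[[0,0,0],[0,0,0],[0,0,0],[0,0,0],[0,0,0],[0,0,0],[0,0,0],[0,0,0],[0,0,0],[0,0,0]],"hand":[-1,-1,-1,-1,-1,-1,-1,-1,-1,-1]}'
python3 -m jog '{"delta_pos":[[0,0,0],[0,0,0],[-0.2,0,0],[-0.2,0,0],[-0.2,0,0],[-0.2,0,0],[0,0,0.3],[0,0,0.5],[0,0,0.5],[0,0,0]],"turn":[[0,0,0],[0,0,0],[0,0,0],[0,0,0],[0,0,0],[0,0,0],[0,0,0],[0,0,0],[0,0,0],[0,0,0]],"hand":[-1,-1,-1,-1,-1,-1,-1,-1,-1,-1]}'
python3 -m jog '{"delta_pos":[[-0.3,-0.4,0],[-0.3,-0.4,0],[-0.3,-0.4,0],[-0.3,-0.4,0],[-0.3,-0.4,0],[0,-0.4,0],[0,-0.4,0],[0,0,0],[0,0,0],[0,0,0]],"turn":[[0,0,0],[0,0,0],[0,0,0],[0,0,0],[0,0,0],[0,0,0],[0,0,0],[0,0,0],[0,0,0],[0,0,0]],"hand":[-1,-1,-1,-1,-1,-1,-1,-1,-1,-1]}'
python3 - <<'E'
from workcell import bot,camera
import cv2
from h import *
t=camera("top"); cv2.imwrite("pics/t5.png",cv2.resize(t["frame"][120:280,210:420,::-1],None,fx=3.7,fy=3.7,interpolation=cv2.INTER_CUBIC))
E
```

```text
time: 8.5
ee_pos: [0.4875, -0.0852, 0.1129]
tcp_rot: [180.0, -0.0, 89.8]
wrist_force: [-0.2, -0.0, -0.3]
opening: -0.0002
time: 9.5
ee_pos: [0.4489, -0.0863, 0.1823]
tcp_rot: [179.7, 0.1, 89.7]
wrist_force: [0.4, 0.7, 0.1]
opening: 0.0001
time: 10.5
ee_pos: [0.3724, -0.2255, 0.178]
tcp_rot: [180.0, -0.0, 89.7]
wrist_force: [-0.5, 1.0, 0.2]
opening: -0.0002
```

View pics/t5.png

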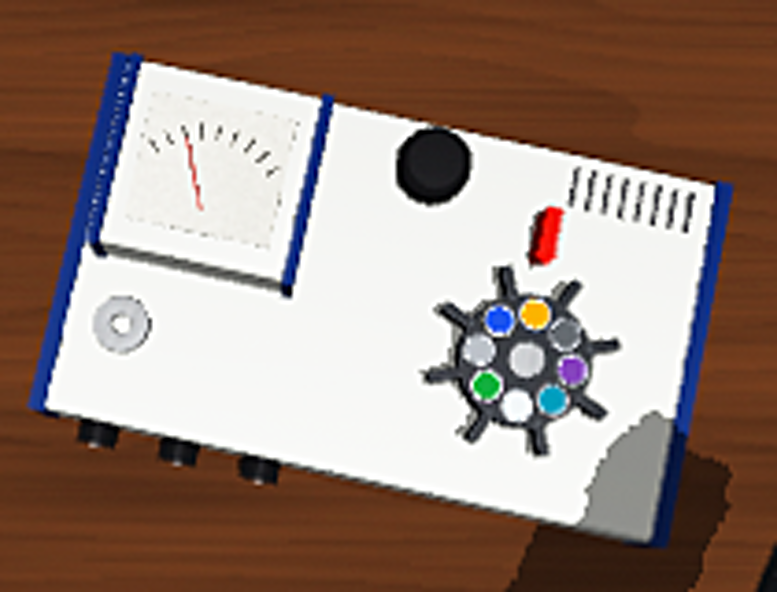

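Amber now sits at (535,314), where the violet filter was at the start, right at the pointer. The pot and ring have not moved, and the arm is clear.

```bash
python3 -c "
from workcell import ticket
print(ticket.job_done())"
```

```text
the job is handed in; nothing more can be done
None
```

The amber filter now rests at the red pointer, and I've handed the job in at about 10.6 s of the 61 s allowed.

- **Start:** The wheel began two clicks short, with the violet filter at the pointer.
- **First click:** I pushed one rib with the closed fingertip. A top picture with the finger backed away showed amber exactly one click short.
- **Rest and last click:** I let it rest there for over 2 s, then gave one more click the same way. I backed off and lifted the arm clear.

**Last checks:**
- The final top picture shows amber where violet first stood, at the pointer.
- The pot and ring weight have not moved in that picture.
- I did not look at the bottle and hand meter again at the end. The arm stayed well above or away from them.
- Wrist force readings at the end of each move stayed below about 2 N, but I did not record force during the pushes.
- No check failed. The top and wrist cameras agreed on the wheel's centre to about 2 mm, and the pointer tip measured 67 mm (top) and only about 48 mm (wrist) from the axis, not the stated 74 mm. I did not use it for the moves.

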